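Restock two jar displays with the reduced jars on top

ROBOT

A 6-joint arm with a two-finger parallel gripper is mounted at the origin on the work surface. World frame = base frame: x ahead of the robot, y to its left, z up, the work surface at z = 0. Lengths are in m, angles in rad, forces in N, time in s.
With the tool pointing down it reaches from about 0.35 to 0.775 m from the base axis. Payload 5.5 kg.
Tool frame: the origin (TCP) lies at the very end of the fingers, on their centre line; the grasp point (between the pads) lies 19 mm behind it; x points along the fingers, y is the direction in which the jaws open and shut, and the axes are right-handed (so a half turn about x gives the same grasp; the last joint's range is limited). The gripper opens to 85 mm and grips with 20 to 120 N. Pads are 22 mm wide; open, the fingers measure 114 mm over their backs; the gripper's body (76 mm by 85 mm) begins 54 mm behind the grasp point. The pads swing forward as they close: fully open they stand 13 mm farther back than shut.
Start: joints at [-1.294, 0.313, 0.046, 1.304, 0, 1.431], TCP at [0.233, -0.526, 0.231] pointing down, gripper open.
Joint ranges: [-2.76, 2.76], [-0.86, 1.69], [-1.03, 1.26], [-2.2, 2.34], [-1.47, 1.5], [-3.14, 3.14]. Speed limits (rad/s): [2.57, 2.57, 3.14, 3.14, 3.14, 3.14].

INTERFACE

Orientations are given as a unit quaternion [w, x, y, z].
In Python, from workcell import readout, cams, env, finder gives the robot as it stands.
- The arm moves only by the tool drive_tool, never from a script. Its argument "moves" is a list that holds one entry, the list of rows, each a list of 7 numbers: the shift along the tool's x, y, z in m, then the turn, a rotation vector about the tool's x, y, z in rad, then the closure in counts, from 0 (fully open) to 255 (shut). A call has exactly 5 rows; each row is the pose to reach, as a shift and turn from the pose measured when the call began, along the tool's axes at that moment; what a row does not reach only later rows make up. A row lasts 1/8 s, in which the tool goes at most 62.5 mm and 10.7 degrees, less where a joint would pass 70% of its speed; a pose out of reach is approached as far as the arm can. A call with a gripper value outside its range is refused whole. The fingers move at their own pace and stop on an object; "squeeze" is the grip in N (left out, the last holds). Time passes only in rows, so rows that repeat a pose let the fingers close, or fill a call up. It gives the time, the measured TCP pose, the force and the opening at its end, in the units of the state.
- readout.get_state(): the state, without advancing time (a new reading comes with each control period).
- cams.read_camera(name): name is "scene" or "top" or "wrist"; returns the picture (420x560x3 uint8, blue, green, red); there is no depth.
- cams.camera_params(name): a dict with "mtx" (3x3 intrinsics, pixels), "R" (3x3) and "t" (3): a world point X has camera coordinates R X + t; the wrist camera has in their place "mount" (4x4, takes a point from camera to tool coordinates, whose origin is the TCP and whose axes are the tool frame's). Camera axes: x right, y down, z forward; pixel columns grow to the right and rows downward; lengths in m; the calibration is good to about 2 mm. A picture is of the moment at which its call begins: read the wrist's pose just before it. camera_params takes no time and is no camera call.
- env.hand_in(): hands the job in, once; it reports no verdict.
Trained networks look in the newest picture that a camera, given by its name, has taken for a name from the list of things; names that differ only in an ending like _2 or _b are one class to them, and where a whole thing is asked for, a point or a joint stands for the part that bears it (a point fixed in the world has none). Each returns a list of dicts, best first, with "conf" (0 to 1); they miss things now and then, are a little off and sometimes report something else, mostly with a low value. They report only what shows in the picture. A call takes as long as a camera call. They do not tell look-alikes from the thing itself.
- finder.regions_of(camera, name): "pixels" (420x560 bool, what is visible of it) and "point" ([column, row] in pixels, amid what is visible of it).
The state is a dict: "clock": time; "joint_pos": joint angles; "qvel": joint speeds; "tau": joint torques, N m; "tcp_pos": TCP position; "orientation": TCP orientation; "wrist_force": force on the tool from outside, world axes, zero at the start; "ft_torque": the same for the moment, N m; "finger_gap": finger opening in m.
Only numpy, scipy, OpenCV 4.12 (cv2) and the standard library are available. Lean on these libraries where they do the work, as an engineer would, in place of code of your own. Each camera call takes 0.05 s, during which the arm holds its last target.

TASK

Refill the two empty display trays with the jars standing about, red-lidded jars in the red tray and green-lidded jars in the green one: in each, stand the jar without a sticker in the middle of the tray's floor and stack the one with the yellow reduced-price sticker squarely on top of it, so that it is sold first. They are glass, so set each one down upright, without dropping it or knocking any over. Leave the honey jar, the tin and the tea carton where they are.

Things in the scene. Friction and masses are not known exactly. Their poses are not given: they have to be found in the camera images.
- tray_red: display tray for one column of red-lidded jars: fixed, square, brown cardboard inside with red printed outer sides and rims, and a sloping red ticket holder in front. 90 x 90 mm outside, walls 3 mm, 84 mm clear inside; floor 3 mm thick, back and side walls 24 mm high, front lip 12 mm. Origin at the centre of its underside (the floor's top is 3 mm above it), z up; -x points to the front, where the holder (up to 18 mm high) reaches 70 mm from the centre.
- tray_green: display tray for one column of green-lidded jars: fixed, square, brown cardboard inside with green printed outer sides and rims, and a sloping green ticket holder in front. 90 x 90 mm outside, walls 3 mm, 84 mm clear inside; floor 3 mm thick, back and side walls 24 mm high, front lip 12 mm. Origin at the centre of its underside (the floor's top is 3 mm above it), z up; -x points to the front, where the holder (up to 18 mm high) reaches 70 mm from the centre.
- jar_red: small glass jar of red pepper relish with a red screw lid, no sticker on the lid; loose, upright, round: 60 mm across the glass up to 66 mm height, lid 57 mm across, 84 mm tall over all, flat top and bottom, 0.2 to 0.4 kg. Its origin is the centre of its underside, z up.
- jar_red_reduced: small glass jar of red pepper relish with a red screw lid that carries a round yellow reduced-price sticker, 36 mm across, in the middle of its top; loose, upright, round: 60 mm across the glass up to 66 mm height, lid 57 mm across, 84 mm tall over all, flat top and bottom, 0.2 to 0.4 kg. Its origin is the centre of its underside, z up.
- jar_green: small glass jar of olive-green pickles with a dark green screw lid, no sticker on the lid; loose, upright, round: 60 mm across the glass up to 66 mm height, lid 57 mm across, 84 mm tall over all, flat top and bottom, 0.2 to 0.4 kg. Its origin is the centre of its underside, z up.
- jar_green_reduced: small glass jar of olive-green pickles with a dark green screw lid that carries a round yellow reduced-price sticker, 36 mm across, in the middle of its top; loose, upright, round: 60 mm across the glass up to 66 mm height, lid 57 mm across, 84 mm tall over all, flat top and bottom, 0.2 to 0.4 kg. Its origin is the centre of its underside, z up.
- honey_jar: bystander: loose jar of amber honey with a white lid, 60 mm across, 84 mm tall. Its origin is the centre of its underside, z up.
- tin: bystander: loose tin with a dark blue and white label and bare metal top, 67 mm across, 58 mm tall. Its origin is the centre of its underside, z up.
- tea_carton: bystander: loose purple carton of tea lying at the far side, 75 (x) x 145 (y) x 65 mm tall. Its origin is the centre of its underside, z up.
Not all that is in view belongs to the job. Leave any pink or purple look-alike of the tray_red alone.

How it is judged:
By the outcome, as a careful person would: the job done as asked, in the order asked, and still so for the second after the job is handed in, with the robot touching nothing.
It also fails if it takes over 112 s, if anything falls off the work surface, if the arm or the gripper's body presses on something with over 40 N, if the wrist force passes 120 N, or if a joint passes its speed limit or range.

## Working session

There is one attempt and no reset: what is moved stays moved. The work goes in short steps, Python scripts to look and compute and a tool call to move; the robot and the scene stay as the last step left them, time stands still between calls to the robot, and variables do not carry over. Pictures are saved under pics/ and viewed, and the job is handed in when it is done.

Besides the shell and the picture viewer there is one more tool, called after "Emit:" as name(argument=value, ...), one argument or row to a line, values as JSON. drive_tool: Moves the arm, as the interface text tells. Its arguments: {"type":"object","properties":{"moves":{"type":"array"},"squeeze":{"type":"number"}},"required":["moves"]}

```bash
ls; mkdir -p pics
python3 - <<'E'
from workcell import readout,cams
import cv2
print(readout.get_state())
for n in("scene","top","wrist"):
    cv2.imwrite(f"pics/{n}0.png",cams.read_camera(n)); p=cams.camera_params(n); print(n,p)
E
```

```text
pics
{'clock': 0.0, 'joint_pos': array([-1.29358795e+00,  3.14022043e-01,  4.49669365e-02,  1.30358272e+00,
        8.42094376e-06,  1.43121120e+00]), 'qvel': array([ 0.00078397,  0.00128556,  0.00193832, -0.00084717,  0.00143169,
       -0.00018996]), 'tau': array([-9.86464220e-04, -4.80626070e+01,  2.98534781e+01,  1.92180974e-02,
       -2.53077596e-04,  4.12499986e-06]), 'tcp_pos': array([ 0.23263822, -0.52528016,  0.23039162]), 'orientation': array([-0.14564466, -0.69176564, -0.14694413,  0.69184923]), 'wrist_force': array([0.18581338, 0.1817536 , 0.26023615]), 'ft_torque': array([-0.01265094,  0.01288604, -0.03694444]), 'finger_gap': 0.08567201488743878}
scene {'mtx': array([[395.87155543,   0.        , 284.0794215 ],
       [  0.        , 395.87155543, 207.03833782],
       [  0.        ,   0.        ,   1.        ]]), 'R': array([[ 0.69883657,  0.71527515,  0.00298452],
       [ 0.6029295 , -0.58681769, -0.54048221],
       [-0.38484212,  0.37950819, -0.84135015]]), 't': array([-0.25728677, -0.39716866,  1.48422261])}
top {'mtx': array([[446.11664692,   0.        , 271.15555678],
       [  0.        , 446.11664692, 199.47647168],
       [  0.        ,   0.        ,   1.        ]]), 'R': array([[ 0.01752415, -0.9998396 ,  0.00369977],
       [-0.99690831, -0.017756  , -0.07654115],
       [ 0.07659456, -0.00234701, -0.99705956]]), 't': array([-0.1848991 ,  0.51625503,  1.12984907])}
wrist {'mtx': array([[359.14174147,   0.        , 279.26746527],
       [  0.        , 359.14174147, 208.25204917],
       [  0.        ,   0.        ,   1.        ]]), 'mount': array([[ 1.32763865e-03, -2.86326784e-01,  9.58131103e-01,
        -1.42815384e-01],
       [ 9.99998999e-01, -8.95882555e-05, -1.41242554e-03,
         4.24714639e-04],
       [ 4.90252556e-04,  9.58132019e-01,  2.86326378e-01,
        -7.41364493e-02],
       [ 0.00000000e+00,  0.00000000e+00,  0.00000000e+00,
         1.00000000e+00]])}
```

View pics/scene0.png

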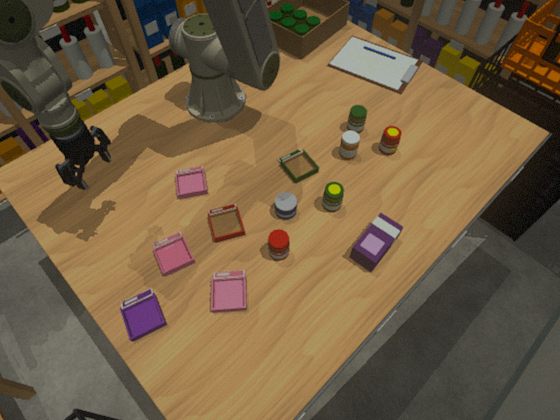

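View pics/top0.png

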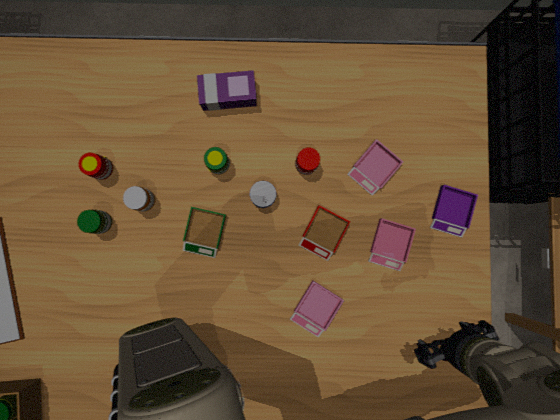

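View pics/wrist0.png

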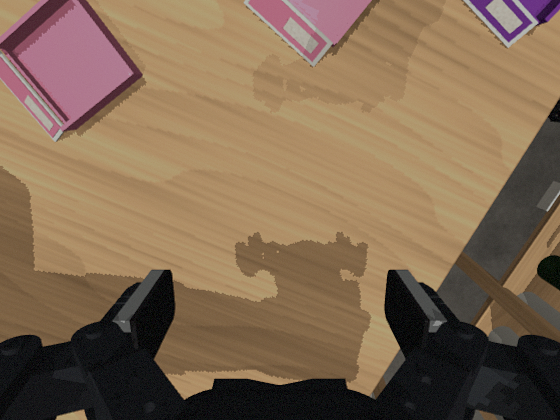

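Top view: plain red jar is at (308,159), red reduced at (92,164), plain green at (91,222) and green reduced at (216,159). The brown-floored red tray is at (325,232) and the green tray at (205,232). Look-alikes are the pink trays at (375,167), (391,245) and (317,307), and the purple one at (454,210). Bystanders are the honey jar at (136,197), the tin at (263,194) and the carton at (227,90).

```bash
cat > h.py <<'E'
import numpy as np,cv2
from workcell import readout,cams,env,finder
from scipy.spatial.transform import Rotation as Rn
def ray(n,uv,st=None):
    p=cams.camera_params(n)
    d=np.linalg.inv(p['mtx'])@np.array([uv[0],uv[1],1.])
    if n=='wrist':
        st=st or readout.get_state(); q=st['orientation']; R=Rn.from_quat([q[1],q[2],q[3],q[0]]).as_matrix()
        M=np.array(p['mount']); return R@M[:3,3]+st['tcp_pos'], R@M[:3,:3]@d
    return -p['R'].T@p['t'], p['R'].T@d
def onz(n,uv,z,st=None):
    o,d=ray(n,uv,st); return o+d*(z-o[2])/d[2]
def proj(n,X,st=None):
    p=cams.camera_params(n); X=np.atleast_2d(X)
    if n=='wrist':
        st=st or readout.get_state(); q=st['orientation']; R=Rn.from_quat([q[1],q[2],q[3],q[0]]).as_matrix()
        M=np.array(p['mount']); c=((X-st['tcp_pos'])@R-M[:3,3])@M[:3,:3]
    else: c=X@p['R'].T+p['t']
    c=c@p['mtx'].T; return c[:,:2]/c[:,2:]
E
python3 - <<'E'
from h import *
for n in("top","scene"):
    im=cams.read_camera(n)
    for k in("jar_red","jar_red_reduced","jar_green","jar_green_reduced","tray_red","tray_green","honey_jar","tin","tea_carton"):
        r=finder.regions_of(n,k)
        for d in r[:6]:
            if d['conf']<.2: continue
            print(n,k,round(d['conf'],2),np.round(d['point']),d['pixels'].sum(), np.round(onz(n,d['point'],.08)[:2],3))
            np.save(f"m_{n}_{k}_{int(d['point'][0])}.npy",d['pixels'])
    cv2.imwrite(f"pics/{n}_z.png",cv2.resize(im[130:270,60:420] if n=='top' else im[90:280,160:420],None,fx=2.2,fy=2.2,interpolation=cv2.INTER_CUBIC))
print(readout.get_state()['clock'])
E
```

```text
top jar_red 0.62 [308. 160.] 517 [ 0.614 -0.265]
top jar_red_reduced 0.71 [225.  92.] 2068 [ 0.78  -0.056]
top jar_red_reduced 0.6 [ 94. 168.] 655 [0.583 0.259]
top jar_green 0.82 [ 96. 224.] 698 [0.447 0.249]
top jar_green 0.65 [138. 199.] 623 [0.511 0.148]
top jar_green_reduced 0.92 [215. 159.] 572 [ 0.611 -0.036]
top tray_red 0.89 [375. 169.] 1682 [ 0.594 -0.43 ]
top tray_red 0.76 [315. 310.] 1616 [ 0.252 -0.285]
top tray_red 0.71 [325. 233.] 1588 [ 0.435 -0.308]
top tray_red 0.61 [454. 212.] 1695 [ 0.493 -0.623]
top tray_red 0.57 [393. 243.] 1696 [ 0.414 -0.472]
top tray_green 0.96 [201. 234.] 1582 [ 0.428 -0.008]
top honey_jar 0.68 [140. 200.] 664 [0.508 0.144]
top tin 0.77 [261. 192.] 551 [ 0.533 -0.151]
top tea_carton 0.67 [307. 159.] 537 [ 0.617 -0.263]
top tea_carton 0.56 [226.  89.] 2197 [ 0.788 -0.058]
scene jar_red 0.85 [275. 248.] 533 [ 0.629 -0.289]
scene jar_red_reduced 0.83 [388. 145.] 496 [0.617 0.22 ]
scene jar_red_reduced 0.27 [228. 220.] 997 [ 0.473 -0.324]
scene jar_green 0.81 [359. 118.] 426 [0.475 0.247]
scene jar_green_reduced 0.82 [334. 193.] 489 [ 0.622 -0.043]
scene tray_red 0.76 [175. 254.] 1217 [ 0.457 -0.492]
scene tray_red 0.73 [190. 182.] 839 [ 0.293 -0.319]
scene tray_red 0.68 [229. 290.] 1412 [ 0.636 -0.456]
scene tray_red 0.68 [142. 317.] 1622 [ 0.54  -0.651]
scene tray_green 0.66 [296. 162.] 785 [ 0.463 -0.041]
scene honey_jar 0.85 [349. 150.] 425 [0.543 0.116]
scene honey_jar 0.43 [357. 118.] 417 [0.471 0.243]
scene tin 0.89 [288. 207.] 534 [ 0.561 -0.174]
scene tin 0.49 [296. 165.] 913 [ 0.468 -0.048]
scene tea_carton 0.6 [377. 244.] 1600 [ 0.813 -0.083]
1.15
```

View pics/top_z.png

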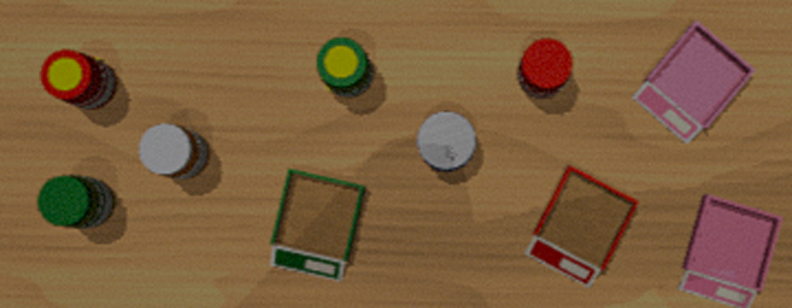

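Run:
```python
from h import *
im=cams.read_camera('top')
# manual lid centres -> refine using min-enclosing circle of coloured lid near; 
z=lambda u,v:(60+(u+.5)/2.2-.5,130+(v+.5)/2.2-.5)
for k,p,h in [("redred",(66,76),.084),("green",(65,201),.084),("greenred",(342,63),.084),("red",(546,66),.084),("honey",(166,149),.084),("tin",(447,140),.058)]:
    uv=z(*p); X=onz('top',uv,h); r=.0285
    print(k,np.round(uv,1),np.round(X,3),"range",round(np.hypot(*X[:2]),3))
    t=np.linspace(0,6.28,40); c=proj('top',np.c_[X[0]+r*np.cos(t),X[1]+r*np.sin(t),0*t+h])
    cv2.polylines(im,[np.int32(c*8)],True,(255,255,0),1,cv2.LINE_AA,3)
for k,a in [("tg",[(290,170),(364,185),(346,262),(272,246)]),("tr",[(570,168),(636,202),(600,271),(532,236)])]:
    P=np.array([onz('top',z(*q),.024 if i<2 else .013) for i,q in enumerate(a)])
    print(k,np.round(P,3).tolist(),P.mean(0),[np.linalg.norm(P[i]-P[i-1]) for i in range(4)])
    b=P[0]-P[1]; f=(P[0]+P[1]-P[2]-P[3])/2; print("yaw x",np.arctan2(f[1],f[0]),"back",np.arctan2(-b[0],b[1]))
cv2.imwrite("pics/t2.png",cv2.resize(im[130:270,60:420],None,fx=2.2,fy=2.2))
```

```text
redred [ 89.7 164.3] [0.593 0.269 0.084] range 0.651
green [ 89.3 221.1] [0.454 0.264 0.084] range 0.525
greenred [215.2 158.4] [ 0.613 -0.037  0.084] range 0.614
red [307.9 159.7] [ 0.614 -0.264  0.084] range 0.668
honey [135.2 197.5] [0.514 0.155 0.084] range 0.537
tin [262.9 193.4] [ 0.531 -0.155  0.058] range 0.554
tg [[0.496, 0.028, 0.024], [0.48, -0.059, 0.024], [0.39, -0.039, 0.013], [0.407, 0.048, 0.013]] [ 0.44352121 -0.00530137  0.0185    ] [np.float64(0.09168662726417445), np.float64(0.08810103649083681), np.float64(0.09271319677266844), np.float64(0.08866796778059388)]
yaw x -0.2204463073726411 back -0.18216347782157227
tr [[0.504, -0.298, 0.024], [0.466, -0.376, 0.024], [0.385, -0.336, 0.013], [0.424, -0.256, 0.013]] [ 0.44492609 -0.31638819  0.0185    ] [np.float64(0.0912128752057076), np.float64(0.08618867812748833), np.float64(0.09091951472840243), np.float64(0.08915619432595505)]
yaw x -0.4732613490436149 back -0.4602839997875969
```

View pics/t2.png

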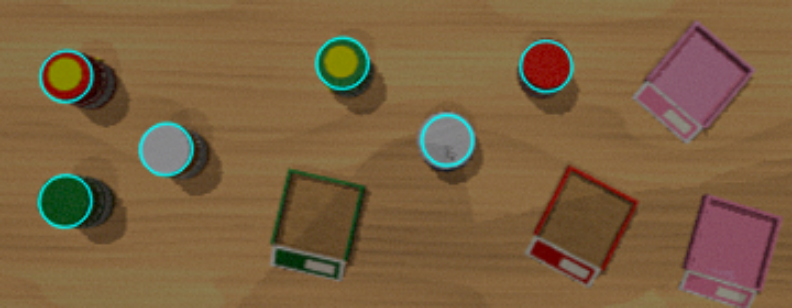

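```bash
cat >> h.py <<'E'
def go(target,yaw=None,st=None):
    """shift (tool axes) and turn to reach target, tool down; yaw = world direction angle of tool z (mod 2pi)"""
    st=st or readout.get_state(); q=st['orientation']; R=Rn.from_quat([q[1],q[2],q[3],q[0]])
    M=R.as_matrix(); z=M[:,2]
    if yaw is None: yaw=np.arctan2(z[1],z[0])
    zx=np.array([np.cos(yaw),np.sin(yaw),0]); x=np.array([0,0,-1.]); T=Rn.from_matrix(np.c_[x,np.cross(zx,x),zx])
    print("t",round(st['clock'],2),"tcp",np.round(st['tcp_pos'],4),"F",np.round(st['wrist_force'],1),"gap",round(st['finger_gap'],4),"q6",round(st['joint_pos'][5],2),"zyaw",round(np.arctan2(z[1],z[0]),3))
    print("shift",np.round(R.inv().apply(np.array(target)-st['tcp_pos']),4),"turn",np.round((R.inv()*T).as_rotvec(),4))
E
python3 -c "
from h import *
st=readout.get_state();q=st['orientation'];print(np.round(Rn.from_quat([q[1],q[2],q[3],q[0]]).as_matrix(),3))
go([.614,-.264,.2]);go([.614,-.264,.028])"
```

```text
[[-0.     0.405 -0.914]
 [-0.    -0.914 -0.405]
 [-1.     0.     0.   ]]
t 1.2 tcp [ 0.2328 -0.5258  0.2313] F [0.2 0.2 0.1] gap 0.0851 q6 1.43 zyaw -2.725
shift [ 0.0313 -0.085  -0.4546] turn [ 0.      0.0001 -0.0001]
t 1.2 tcp [ 0.2328 -0.5258  0.2313] F [0.2 0.2 0.1] gap 0.0851 q6 1.43 zyaw -2.725
shift [ 0.2033 -0.0851 -0.4546] turn [ 0.      0.0001 -0.0001]
```

Emit:
drive_tool(
  moves=[
    [[0.004, -0.01, -0.055, -0.12, 0, 0, 0], [0.008, -0.02, -0.11, -0.24, 0, 0, 0], [0.012, -0.031, -0.165, -0.36, 0, 0, 0], [0.016, -0.041, -0.22, -0.48, 0, 0, 0], [0.02, -0.051, -0.275, -0.6, 0, 0, 0]],
  ],
  squeeze=40,
)

```text
clock: 1.82
tcp_pos: [0.465, -0.3668, 0.2114]
orientation: [0.346, 0.617, 0.345, -0.617]
wrist_force: [0.8, 0.3, -0.4]
finger_gap: 0.0854
```

```bash
python3 -c "
from h import *
go([.614,-.264,.2],-1.94)"
```

```text
t 1.82 tcp [ 0.465  -0.3668  0.2114] F [ 0.8  0.3 -0.4] gap 0.0854 q6 1.32 zyaw -2.121
shift [ 0.0114  0.0733 -0.1655] turn [-0.181   0.0003 -0.0006]
```

Emit:
drive_tool(
  moves=[
    [[0.003, 0.022, -0.05, -0.06, 0, 0, 0], [0.006, 0.044, -0.1, -0.12, 0, 0, 0], [0.009, 0.062, -0.14, -0.18, 0, 0, 0], [0.0114, 0.0733, -0.1655, -0.181, 0, 0, 0], [0.0114, 0.0733, -0.1655, -0.181, 0, 0, 0]],
  ],
)

```text
clock: 2.45
tcp_pos: [0.6153, -0.2623, 0.1991]
orientation: [-0.401, -0.583, -0.401, 0.583]
wrist_force: [-1.0, 0.6, -0.3]
finger_gap: 0.0857
```

```bash
cat > look.py <<'E'
import sys
from h import *
# look.py name x y h [x y h ...]: overlay predicted lid circles
st=readout.get_state(); im=cams.read_camera('wrist').copy(); raw=im.copy()
cv2.imwrite(f"pics/{sys.argv[1]}_raw.png",raw)
a=list(map(float,sys.argv[2:])); t=np.linspace(0,6.28,60)
for i in range(0,len(a),3):
    x,y,h=a[i:i+3]; c=proj('wrist',np.c_[x+.0285*np.cos(t),y+.0285*np.sin(t),0*t+h],st)
    cv2.polylines(im,[np.int32(c*8)],True,(255,255,0),1,cv2.LINE_AA,3)
    print(proj('wrist',[[x,y,h]],st))
cv2.imwrite(f"pics/{sys.argv[1]}.png",im)
E
python3 look.py w1 .614 -.264 .084; python3 -c "
from h import *
go([.614,-.264,.028],-1.94)"
```

```text
[[277.2149397  206.57093626]]
t 2.5 tcp [ 0.6144 -0.2633  0.1994] F [-0.7 -0.6 -0. ] gap 0.0855 q6 1.41 zyaw -1.938
shift [ 1.714e-01 -1.000e-04  7.000e-04] turn [0.0018 0.0006 0.0003]
```

View pics/w1.png

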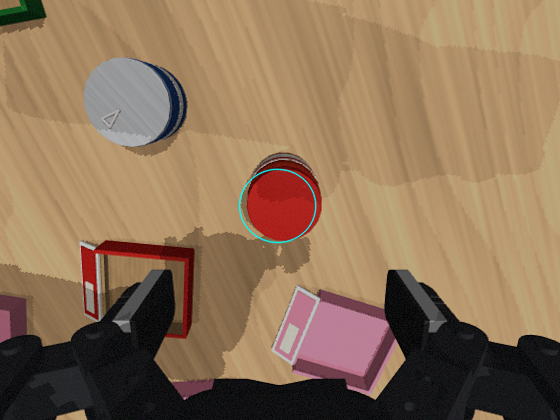

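```bash
cat > fit.py <<'E'
import sys
from h import *
# fit.py rawimg u0 v0 h : best lid circle centre by edge-gradient search in world
def fit(im,cam,X0,h,r=.0285,st=None,span=.012):
    g=cv2.GaussianBlur(im,(0,0),1.2).astype(np.float32); t=np.linspace(0,2*np.pi,72,endpoint=False); best=[]
    def samp(c):
        m=np.float32(c[None]); return cv2.remap(g,m[...,0],m[...,1],cv2.INTER_LINEAR)[0]
    for dx in np.arange(-span,span+1e-9,.001):
        for dy in np.arange(-span,span+1e-9,.001):
            f=lambda r:proj(cam,np.c_[X0[0]+dx+r*np.cos(t),X0[1]+dy+r*np.sin(t),0*t+h],st)
            d=np.linalg.norm(samp(f(r-.0017))-samp(f(r+.0017)),axis=1)
            best.append((np.minimum(d,60).mean(),X0[0]+dx,X0[1]+dy))
    best.sort(reverse=True); b=np.array(best[:5]); return b[0],b[:,1:].mean(0)
if __name__=="__main__":
    n,x,y,h=sys.argv[1],*map(float,sys.argv[2:5]); r=float(sys.argv[5]) if len(sys.argv)>5 else .0285
    st=readout.get_state(); im=cams.read_camera('wrist').copy()
    b,m=fit(im,'wrist',(x,y),h,r,st); print(b,m)
    t=np.linspace(0,6.28,60)
    cv2.polylines(im,[np.int32(proj('wrist',np.c_[m[0]+r*np.cos(t),m[1]+r*np.sin(t),0*t+h],st)*8)],True,(255,255,0),1,cv2.LINE_AA,3)
    cv2.imwrite(f"pics/{n}.png",im)
E
python3 fit.py w2 .614 -.264 .084
python3 - <<'E'
from h import *
from fit import fit
im=cams.read_camera('top')
for k,p in dict(rr=(.593,.269),g=(.454,.264),gr=(.613,-.037),r=(.614,-.264)).items(): print(k,fit(im,'top',p,.084))
im=cams.read_camera('scene')
for k,p in dict(rr=(.593,.269),g=(.454,.264),gr=(.613,-.037),r=(.614,-.264)).items(): print(k,fit(im,'scene',p,.084))
E
```

```text
[58.92068863  0.619      -0.266     ] [ 0.6192 -0.2654]
rr (array([40.78133392,  0.595     ,  0.27      ]), array([0.5952, 0.2704]))
g (array([40.21367645,  0.455     ,  0.266     ]), array([0.455, 0.266]))Traceback (most recent call last):
  File "<stdin>", line 4, in <module>
  File "fit.py", line 11, in fit
    d=np.linalg.norm(samp(f(r-.0017))-samp(f(r+.0017)),axis=1)
                                           ~^^^^^^^^^
  File "fit.py", line 10, in <lambda>
    f=lambda r:proj(cam,np.c_[X0[0]+dx+r*np.cos(t),X0[1]+dy+r*np.sin(t),0*t+h],st)
               ~~~~^^^^^^^^^^^^^^^^^^^^^^^^^^^^^^^^^^^^^^^^^^^^^^^^^^^^^^^^^^^^^^^
  File "h.py", line 14, in proj
    p=cams.camera_params(n); X=np.atleast_2d(X)
ValueError: time passes only in moves, steps and waits
```

View pics/w2.png

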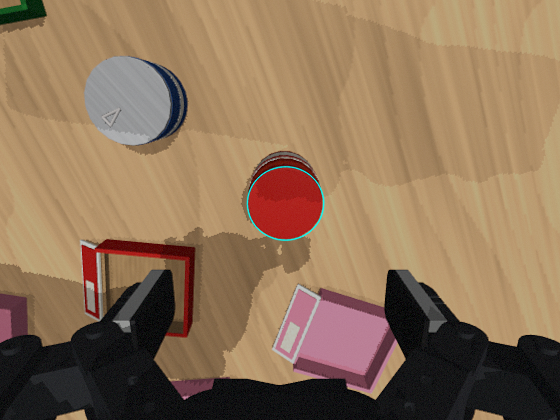

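```bash
python3 - <<'E'
s=open('h.py').read().replace("cams.camera_params(n)","CP(n)").replace("def ray","import functools\n@functools.lru_cache(None)\ndef CP(n): return cams.camera_params(n)\ndef ray",1)
open('h.py','w').write(s)
E
python3 - <<'E'
from h import *
from fit import fit
for c in('top','scene'):
  im=cams.read_camera(c)
  for k,p in dict(rr=(.593,.269),g=(.454,.264),gr=(.613,-.037),r=(.614,-.264)).items(): print(c,k,fit(im,c,p,.084))
go([.618,-.265,.028],-1.94)
E
```

```text
top rr (array([40.69983673,  0.595     ,  0.27      ]), array([0.5952, 0.2704]))
top g (array([40.65649033,  0.455     ,  0.266     ]), array([0.455, 0.266]))
top gr (array([ 3.62503586e+01,  6.15000000e-01, -3.60000000e-02]), array([ 0.6126, -0.0368]))
top r (array([ 1.12054265,  0.616     , -0.276     ]), array([ 0.6106, -0.274 ]))
scene rr (array([23.71741486,  0.593     ,  0.273     ]), array([0.5926, 0.2732]))
scene g (array([25.85390472,  0.453     ,  0.267     ]), array([0.4526, 0.2682]))
scene gr (array([27.16227913,  0.62      , -0.044     ]), array([ 0.6196, -0.0442]))
scene r (array([31.23524284,  0.616     , -0.265     ]), array([ 0.6164, -0.2648]))
t 2.7 tcp [ 0.6133 -0.2649  0.2002] F [-0.1 -1.2 -0.6] gap 0.0858 q6 1.41 zyaw -1.941
shift [ 0.1722  0.0043 -0.0017] turn [-0.0014  0.0006 -0.0006]
```

Emit:
drive_tool(
  moves=[
    [[0.04, 0.0045, -0.0015, 0, 0, 0, 0], [0.08, 0.0045, -0.0015, 0, 0, 0, 0], [0.12, 0.0045, -0.0015, 0, 0, 0, 0], [0.155, 0.0045, -0.0015, 0, 0, 0, 0], [0.172, 0.0045, -0.0015, 0, 0, 0, 0]],
  ],
)

```text
clock: 3.32
tcp_pos: [0.6162, -0.2654, 0.0263]
orientation: [-0.398, -0.583, -0.4, 0.584]
wrist_force: [-1.0, 0.3, 0.3]
finger_gap: 0.0854
```

Emit:
drive_tool(
  moves=[
    [[0, 0, 0, 0, 0, 0, 60], [0, 0, 0, 0, 0, 0, 100], [0, 0, 0, 0, 0, 0, 140], [0, 0, 0, 0, 0, 0, 180], [0, 0, 0, 0, 0, 0, 180]],
  ],
  squeeze=40,
)

```text
clock: 3.95
tcp_pos: [0.6167, -0.2658, 0.0274]
orientation: [-0.399, -0.583, -0.399, 0.584]
wrist_force: [0.4, -0.3, 2.7]
finger_gap: 0.0589
```

Emit:
drive_tool(
  moves=[
    [[0, 0, 0, 0, 0, 0, 180], [-0.01, 0, 0, 0, 0, 0, 180], [-0.04, 0, 0, 0, 0, 0, 180], [-0.08, 0, 0, 0, 0, 0, 180], [-0.11, 0, 0, 0, 0, 0, 180]],
  ],
  squeeze=60,
)

```text
clock: 4.58
tcp_pos: [0.6172, -0.2658, 0.1395]
orientation: [-0.399, -0.584, -0.399, 0.584]
wrist_force: [0.3, -1.0, -2.6]
finger_gap: 0.059
```

```bash
python3 look.py w3 .445 -.316 .024; python3 -c "
from h import *
go([.4449,-.3164,.15],-1.94)"
```

```text
[[107.94401473 329.66855601]]
t 4.62 tcp [ 0.6189 -0.2668  0.144 ] F [ 0.5 -0.4  0.3] gap 0.0591 q6 1.42 zyaw -1.943
shift [-0.0067 -0.144   0.1094] turn [-0.0027  0.0017 -0.0064]
```

View pics/w3.png

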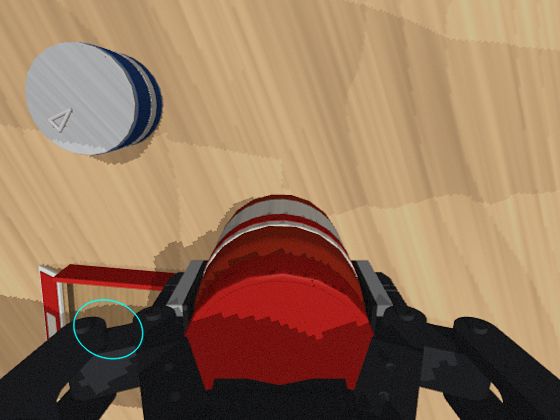

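Emit:
drive_tool(
  moves=[
    [[-0.015, -0.024, 0.034, 0, 0, 0, 180], [-0.03, -0.055, 0.079, 0, 0, 0, 180], [-0.05, -0.087, 0.126, 0, 0, 0, 180], [-0.07, -0.12, 0.174, 0, 0, 0, 180], [-0.076, -0.144, 0.209, 0, 0, 0, 180]],
  ],
)

```text
clock: 5.25
tcp_pos: [0.4067, -0.4103, 0.2206]
orientation: [0.401, 0.585, 0.396, -0.583]
wrist_force: [-0.1, -0.1, -3.6]
finger_gap: 0.0586
```

```bash
cat > tray.py <<'E'
import sys
from h import *
from scipy.optimize import minimize
def rim(x,y,a):
    # outer rim rectangle at top: back & sides 24mm; inner too
    R=np.array([[np.cos(a),-np.sin(a)],[np.sin(a),np.cos(a)]])
    def P(L,z): L=np.array(L); return np.c_[L@R.T+[x,y],np.full(len(L),z)]
    b=.045;i=.042
    return P([(-b,-b),(b,-b),(b,b),(-b,b)],.024),P([(-i,-i),(i,-i),(i,i),(-i,i)],.024)
if __name__=="__main__":
    n,x,y,a=sys.argv[1],*map(float,sys.argv[2:5])
    st=readout.get_state(); im=cams.read_camera('wrist').copy()
    cv2.imwrite(f"pics/{n}_raw.png",im); np.save(n+"_st.npy",np.r_[st['tcp_pos'],st['orientation']])
    for P in rim(x,y,a): cv2.polylines(im,[np.int32(proj('wrist',P,st)*8)],True,(255,255,0),1,cv2.LINE_AA,3)
    cv2.imwrite(f"pics/{n}.png",im); print(np.round(proj('wrist',rim(x,y,a)[0],st)).tolist())
E
python3 tray.py w4 .445 -.3164 -.465
```

```text
[[225.0, 115.0], [322.0, 124.0], [336.0, 16.0], [230.0, 5.0]]
```

View pics/w4.png

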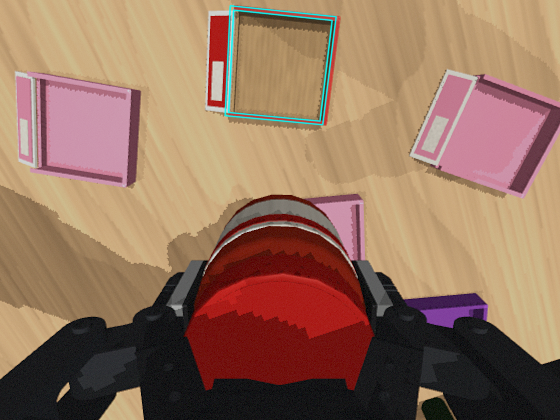

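```bash
cat > trayfit.py <<'E'
import sys
from h import *
from tray import rim
from scipy.optimize import minimize
n,x,y,a,col=sys.argv[1],*map(float,sys.argv[2:5]),sys.argv[5]
s=np.load(n+"_st.npy"); st=dict(tcp_pos=s[:3],orientation=s[3:])
im=cv2.imread(f"pics/{n}_raw.png")
hsv=cv2.cvtColor(im,cv2.COLOR_BGR2HSV)
H,S,V=[hsv[...,i].astype(int) for i in range(3)]
m=(((H<6)|(H>174))&(S>170)&(V>60)) if col=='red' else ((H>40)&(H<90)&(S>90))
mm=cv2.GaussianBlur(m.astype(np.float32),(0,0),.7)
def rimpts(p):
    R=np.array([[np.cos(p[2]),-np.sin(p[2])],[np.sin(p[2]),np.cos(p[2])]])
    t=np.linspace(-.042,.044,60); out=[]
    def P(L): return proj('wrist',np.c_[L@R.T+p[:2],np.full(len(L),.024)],st)
    return P
def cost(p):
    P=rimpts(p); t=np.linspace(-.04,.04,60); o=np.ones(60); tot=0
    for L,nrm in ((lambda d:np.c_[o*(.0435+d),t],0),(lambda d:np.c_[t,o*(.0435+d)],0),(lambda d:np.c_[t,-o*(.0435+d)],0)):
        for d,w in ((-.001,1),(0,1),(.001,1),(-.004,-1),(-.0055,-1)):
            c=np.float32(P(L(d))[None]); tot+=w*cv2.remap(mm,c[...,0],c[...,1],cv2.INTER_LINEAR).mean()
    return -tot
best=min(((cost((x+dx,y+dy,a+da)),dx,dy,da) for dx in np.arange(-.009,.0091,.001) for dy in np.arange(-.009,.0091,.001) for da in np.arange(-.06,.061,.02)))
r=minimize(cost,[x+best[1],y+best[2],a+best[3]],method='Nelder-Mead',options=dict(initial_simplex=np.array([x+best[1],y+best[2],a+best[3]])+np.array([[0,0,0],[.001,0,0],[0,.001,0],[0,0,.015]])))
print(best,np.round(r.x,4),r.fun)
for P in rim(*r.x): cv2.polylines(im,[np.int32(proj('wrist',P,st)*8)],True,(255,255,0),1,cv2.LINE_AA,3)
c=np.int32(proj('wrist',[[r.x[0],r.x[1],.024]],st)[0]); u0=max(c[0]-100,0); v0=max(c[1]-80,0)
cv2.imwrite(f"pics/{n}_fit.png",cv2.resize(im[v0:v0+160,u0:u0+200],None,fx=3.5,fy=3.5,interpolation=cv2.INTER_CUBIC))
E
python3 trayfit.py w4 .447 -.3164 -.465 red
```

```text
(np.float32(-8.270128), np.float64(0.0009999999999999922), np.float64(-0.001000000000000006), np.float64(1.3877787807814457e-17)) [ 0.4476 -0.3175 -0.4679] -8.398439407348633
```

View pics/w4_fit.png

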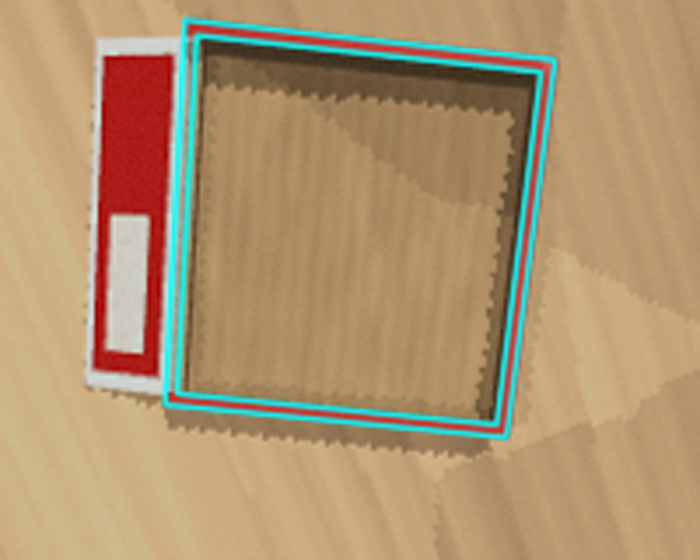

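```bash
python3 -c "
from h import *
go([.447,-.3172,.13],-1.94);go([.447,-.3172,.034],-1.94)"
```

```text
t 5.3 tcp [ 0.4032 -0.413   0.2209] F [-3.2 -0.6 -2.3] gap 0.0586 q6 1.01 zyaw -1.948
shift [ 0.0903  0.005  -0.1057] turn [-0.0075  0.0059 -0.0058]
t 5.3 tcp [ 0.4032 -0.413   0.2209] F [-3.2 -0.6 -2.3] gap 0.0586 q6 1.01 zyaw -1.948
shift [ 0.1863  0.0044 -0.1063] turn [-0.0075  0.0059 -0.0058]
```

```bash
cat w4_st.npy >/dev/null; python3 -c "
import numpy as np;print(np.load('w4_st.npy')[:3])"; python3 tray.py w5 .447 -.3164 -.465; python3 trayfit.py w5 .447 -.3164 -.465 red; python3 -c "
import numpy as np;print(np.load('w5_st.npy')[:3])
from h import *
go([.447,-.3172,.13],-1.94)"
```

```text
[ 0.40668172 -0.41033872  0.22062205]
[[229.0, 110.0], [327.0, 119.0], [341.0, 9.0], [234.0, -1.0]]
(np.float32(-8.273971), np.float64(0.0009999999999999922), np.float64(-0.001000000000000006), np.float64(1.3877787807814457e-17)) [ 0.4476 -0.3175 -0.4672] -8.421270370483398
[ 0.40315628 -0.41298844  0.22088249]
t 5.35 tcp [ 0.4053 -0.4115  0.2202] F [ 0.8 -0.4 -2.5] gap 0.0585 q6 1.02 zyaw -1.948
shift [ 0.0899  0.0035 -0.1033] turn [-0.0081  0.0035 -0.0068]
```

Emit:
drive_tool(
  moves=[
    [[0.01, 0.001, -0.03, -0.008, 0.0035, -0.007, 180], [0.025, 0.002, -0.065, -0.008, 0.0035, -0.007, 180], [0.05, 0.0035, -0.095, -0.008, 0.0035, -0.007, 180], [0.075, 0.0035, -0.1033, -0.008, 0.0035, -0.007, 180], [0.09, 0.0035, -0.1033, -0.008, 0.0035, -0.007, 180]],
  ],
)

```text
clock: 5.98
tcp_pos: [0.4469, -0.3154, 0.1281]
orientation: [-0.399, -0.583, -0.401, 0.583]
wrist_force: [-0.8, -0.0, -1.6]
finger_gap: 0.0586
```

```bash
python3 -c "
from h import *
go([.4475,-.3175,.031],-1.94)"
```

```text
t 5.97 tcp [ 0.4469 -0.3154  0.1281] F [-0.8 -0.  -1.6] gap 0.0586 q6 1.18 zyaw -1.938
shift [0.0971 0.0015 0.0019] turn [ 0.002  -0.0011  0.0024]
```

Emit:
drive_tool(
  moves=[
    [[0.03, 0.001, 0.0015, 0, 0, 0, 180], [0.06, 0.001, 0.0015, 0, 0, 0, 180], [0.08, 0.001, 0.0015, 0, 0, 0, 180], [0.091, 0.001, 0.0015, 0, 0, 0, 180], [0.094, 0.001, 0.0015, 0, 0, 0, 180]],
  ],
)

```text
clock: 6.6
tcp_pos: [0.447, -0.3172, 0.0337]
orientation: [-0.399, -0.583, -0.401, 0.583]
wrist_force: [0.4, -0.2, -2.2]
finger_gap: 0.0589
```

```bash
python3 -c "
from h import *
go([.4475,-.3175,.030],-1.94)"
```

```text
t 6.6 tcp [ 0.447  -0.3172  0.0337] F [ 0.4 -0.2 -2.2] gap 0.0589 q6 1.17 zyaw -1.938
shift [0.0037 0.0006 0.0001] turn [ 0.0017 -0.0013  0.003 ]
```

Creep to contact.

Emit:
drive_tool(
  moves=[
    [[0.001, 0.0005, 0, 0, 0, 0, 180], [0.002, 0.0005, 0, 0, 0, 0, 180], [0.003, 0.0005, 0, 0, 0, 0, 180], [0.004, 0.0005, 0, 0, 0, 0, 180], [0.004, 0.0005, 0, 0, 0, 0, 180]],
  ],
)

```text
clock: 7.22
tcp_pos: [0.4477, -0.3175, 0.0305]
orientation: [-0.399, -0.583, -0.401, 0.583]
wrist_force: [-1.1, 1.8, 4.7]
finger_gap: 0.0588
```

Emit:
drive_tool(
  moves=[
    [[0, 0, 0, 0, 0, 0, 60], [0, 0, 0, 0, 0, 0, 40], [0, 0, 0, 0, 0, 0, 20], [-0.005, 0, 0, 0, 0, 0, 10], [-0.03, 0, 0, 0, 0, 0, 0]],
  ],
)

```text
clock: 7.85
tcp_pos: [0.4466, -0.3165, 0.0595]
orientation: [-0.398, -0.583, -0.402, 0.583]
wrist_force: [0.6, 0.3, 0.5]
finger_gap: 0.0854
```

```bash
python3 -c "
from h import *
go([.44,-.35,.22],-1.94)"
```

```text
t 7.85 tcp [ 0.4466 -0.3165  0.0595] F [0.6 0.3 0.5] gap 0.0854 q6 1.18 zyaw -1.938
shift [-0.1606  0.005   0.0333] turn [ 0.0017 -0.0023  0.0055]
```

Emit:
drive_tool(
  moves=[
    [[-0.05, 0, 0, 0, 0, 0, 0], [-0.09, 0, 0, 0, 0, 0, 0], [-0.13, 0, 0, 0, 0, 0, 0], [-0.16, 0.002, 0.02, 0, 0, 0, 0], [-0.16, 0.002, 0.03, 0, 0, 0, 0]],
  ],
)

```text
clock: 8.48
tcp_pos: [0.4395, -0.3478, 0.2225]
orientation: [-0.4, -0.583, -0.4, 0.583]
wrist_force: [0.1, -0.7, -0.6]
finger_gap: 0.0856
```

```bash
python3 fit.py w6 .447 -.317 .087; python3 -c "
from h import *
go([.455,.266,.2],-1.94)"
```

```text
[56.42957687  0.45       -0.315     ] [ 0.4494 -0.3154]
t 8.53 tcp [ 0.4385 -0.348   0.2205] F [ 0.  -1.8 -0.4] gap 0.0855 q6 1.13 zyaw -1.939
shift [ 0.0213 -0.2058 -0.5787] turn [ 0.0005 -0.0004  0.0029]
```

View pics/w6.png

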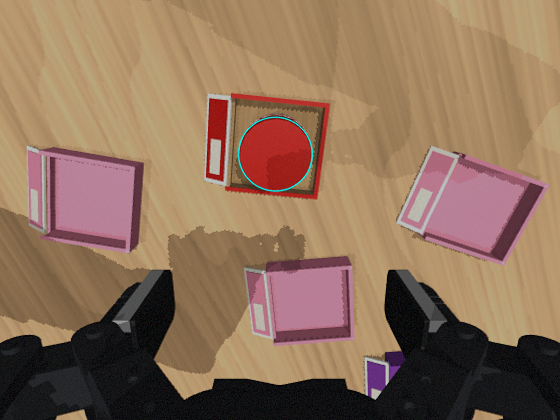

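Emit:
drive_tool(
  moves=[
    [[0, -0.028, -0.051, 0, 0, 0, 0], [0, -0.055, -0.102, 0, 0, 0, 0], [0, -0.082, -0.153, 0, 0, 0, 0], [0, -0.11, -0.204, 0, 0, 0, 0], [0, -0.119, -0.22, 0, 0, 0, 0]],
  ],
)

```text
clock: 9.15
tcp_pos: [0.4047, -0.0966, 0.2196]
orientation: [-0.399, -0.582, -0.403, 0.583]
wrist_force: [0.1, 0.8, -0.1]
finger_gap: 0.0855
```

```bash
python3 tray.py w7 .4435 -.0053 -.2; python3 trayfit.py w7 .4455 -.0053 -.2 green; python3 -c "
from h import *
go([.455,.266,.2],-1.94)"
```

```text
[[244.0, 131.0], [340.0, 114.0], [328.0, 5.0], [223.0, 25.0]]
(np.float32(-8.573169), np.float64(-6.938893903907228e-18), np.float64(0.0009999999999999922), np.float64(1.3877787807814457e-17)) [ 0.4455 -0.0042 -0.2051] -8.604939460754395
t 9.2 tcp [ 0.4048 -0.0962  0.2199] F [-1.9  1.9  0.1] gap 0.0855 q6 1.51 zyaw -1.936
shift [ 0.0209 -0.0824 -0.3561] turn [ 0.0038 -0.0016  0.006 ]
```

View pics/w7_fit.png

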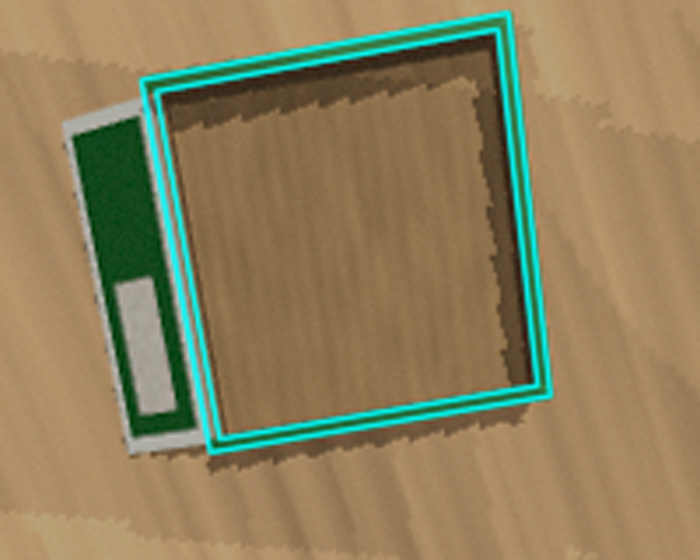

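View pics/w7.png

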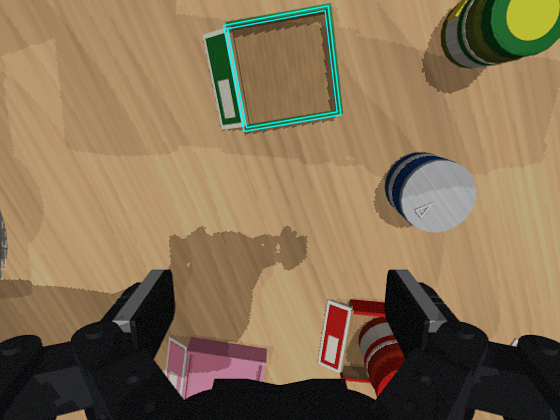

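Fit is tight: green tray is at (0.4455, -0.004), yaw -0.205. Next, the plain green jar.

Emit:
drive_tool(
  moves=[
    [[0.004, -0.013, -0.055, 0, 0, 0, 0], [0.008, -0.026, -0.112, 0, 0, 0, 0], [0.012, -0.04, -0.17, 0, 0, 0, 0], [0.016, -0.053, -0.228, 0, 0, 0, 0], [0.018, -0.066, -0.285, 0, 0, 0, 0]],
  ],
)

```text
clock: 9.82
tcp_pos: [0.4455, 0.1949, 0.2016]
orientation: [-0.398, -0.582, -0.403, 0.584]
wrist_force: [1.7, -1.0, -0.7]
finger_gap: 0.0856
```

Emit:
drive_tool(
  moves=[
    [[0, -0.006, -0.03, 0, 0, 0, 0], [0, -0.012, -0.055, 0, 0, 0, 0], [0.002, -0.015, -0.066, 0, 0, 0, 0], [0.002, -0.016, -0.071, 0, 0, 0, 0], [0.002, -0.016, -0.071, 0, 0, 0, 0]],
  ],
)

```text
clock: 10.45
tcp_pos: [0.4561, 0.2662, 0.1995]
orientation: [-0.398, -0.582, -0.402, 0.584]
wrist_force: [-0.5, -0.3, 0.5]
finger_gap: 0.0853
```

```bash
python3 fit.py w8 .456 .266 .084; python3 -c "
from h import *
go([.456,.266,.028],-1.94)"
```

```text
[56.07738495  0.456       0.27      ] [0.4562 0.2696]
t 10.5 tcp [0.4561 0.2661 0.1997] F [-0.3  0.8  0.1] gap 0.0852 q6 2.31 zyaw -1.938
shift [0.1716 0.0011 0.0002] turn [ 0.0017 -0.0003  0.0066]
```

View pics/w8.png

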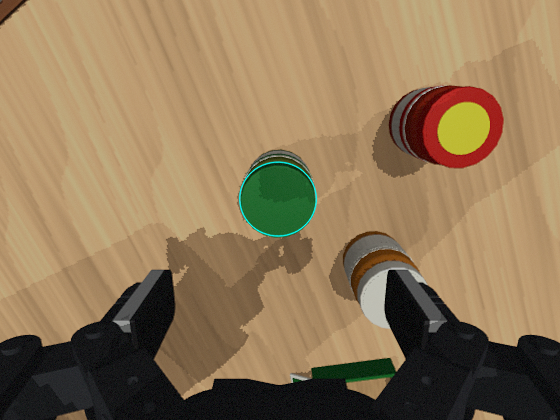

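Emit:
drive_tool(
  moves=[
    [[0.04, 0, -0.0025, 0, 0, 0.006, 0], [0.08, 0, -0.0025, 0, 0, 0.006, 0], [0.12, 0, -0.0025, 0, 0, 0.006, 0], [0.155, 0, -0.0025, 0, 0, 0.006, 0], [0.172, 0, -0.0025, 0, 0, 0.006, 0]],
  ],
)

```text
clock: 11.12
tcp_pos: [0.4548, 0.2674, 0.0259]
orientation: [-0.399, -0.582, -0.4, 0.584]
wrist_force: [0.4, 0.1, -0.6]
finger_gap: 0.0857
```

Emit:
drive_tool(
  moves=[
    [[0, 0, 0, 0, 0, 0, 60], [0, 0, 0, 0, 0, 0, 100], [0, 0, 0, 0, 0, 0, 140], [0, 0, 0, 0, 0, 0, 180], [0, 0, 0, 0, 0, 0, 180]],
  ],
  squeeze=60,
)

```text
clock: 11.75
tcp_pos: [0.4551, 0.2675, 0.0263]
orientation: [-0.4, -0.582, -0.4, 0.584]
wrist_force: [-0.2, -0.4, 0.5]
finger_gap: 0.0589
```

Emit:
drive_tool(
  moves=[
    [[-0.01, 0, 0, 0, 0, 0, 180], [-0.04, 0, 0, 0, 0, 0, 180], [-0.08, 0, 0, 0, 0, 0, 180], [-0.12, 0, 0, 0, 0, 0, 180], [-0.14, 0, 0, 0, 0, 0, 180]],
  ],
)

```text
clock: 12.38
tcp_pos: [0.4564, 0.2681, 0.1696]
orientation: [0.4, 0.584, 0.4, -0.583]
wrist_force: [0.7, -0.2, -2.7]
finger_gap: 0.0587
```

```bash
python3 -c "
from h import *
cv2.imwrite('pics/w9.png',cams.read_camera('wrist'))
go([.4455,-.0042,.15],-1.94)"
```

```text
t 12.43 tcp [0.4573 0.2684 0.1715] F [ 0.8  1.1 -0.8] gap 0.0588 q6 2.32 zyaw -1.939
shift [0.0209 0.0872 0.2587] turn [ 0.0007 -0.0034 -0.0032]
```

View pics/w9.png

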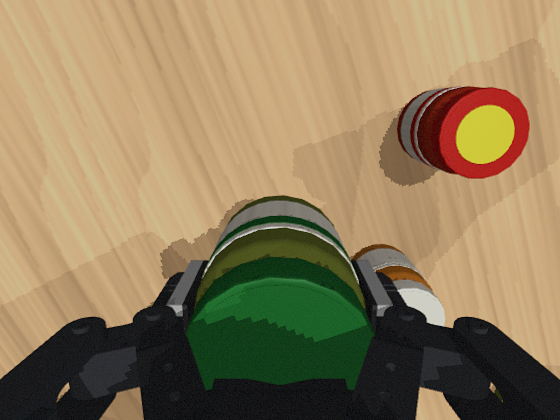

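Emit:
drive_tool(
  moves=[
    [[0, 0.012, 0.035, 0, 0, 0, 180], [0, 0.03, 0.09, 0, 0, 0, 180], [0, 0.048, 0.143, 0, 0, 0, 180], [0, 0.066, 0.196, 0, 0, 0, 180], [0, 0.081, 0.24, 0, 0, 0, 180]],
  ],
)

```text
clock: 13.05
tcp_pos: [0.4458, 0.0136, 0.1709]
orientation: [0.4, 0.585, 0.399, -0.582]
wrist_force: [1.8, 0.1, -2.7]
finger_gap: 0.0587
```

Emit:
drive_tool(
  moves=[
    [[0.01, 0.005, 0.016, 0, 0, 0, 180], [0.025, 0.006, 0.018, 0, 0, 0, 180], [0.05, 0.006, 0.018, 0, 0, 0, 180], [0.07, 0.006, 0.018, 0, 0, 0, 180], [0.07, 0.006, 0.018, 0, 0, 0, 180]],
  ],
)

```text
clock: 13.68
tcp_pos: [0.4434, -0.0049, 0.0994]
orientation: [0.399, 0.584, 0.4, -0.583]
wrist_force: [-0.8, -0.0, -2.2]
finger_gap: 0.0589
```

```bash
python3 -c "
from h import *
go([.4455,-.0045,.033],-1.94)"
```

```text
t 13.68 tcp [ 0.4434 -0.0049  0.0994] F [-0.8 -0.  -2.2] gap 0.0589 q6 1.75 zyaw -1.94
shift [ 0.0664  0.0018 -0.001 ] turn [ 0.     -0.0026  0.0005]
```

Emit:
drive_tool(
  moves=[
    [[0.025, 0.0018, 0.0, 0, 0, 0, 180], [0.045, 0.0018, 0.0005, 0, 0, 0, 180], [0.06, 0.0018, 0.0005, 0, 0, 0, 180], [0.066, 0.0018, 0.0005, 0, 0, 0, 180], [0.067, 0.0018, 0.0005, 0, 0, 0, 180]],
  ],
)

```text
clock: 14.3
tcp_pos: [0.4453, -0.0059, 0.0329]
orientation: [0.399, 0.584, 0.4, -0.582]
wrist_force: [-0.1, -0.5, -1.7]
finger_gap: 0.0591
```

Emit:
drive_tool(
  moves=[
    [[0.001, 0, 0, 0, 0, 0, 180], [0.002, 0, 0, 0, 0, 0, 180], [0.003, 0, 0, 0, 0, 0, 180], [0.0035, 0, 0, 0, 0, 0, 180], [0.0035, 0, 0, 0, 0, 0, 180]],
  ],
)

```text
clock: 14.92
tcp_pos: [0.4453, -0.0059, 0.0294]
orientation: [0.399, 0.584, 0.4, -0.582]
wrist_force: [-0.6, 0.6, -1.5]
finger_gap: 0.0588
```

Emit:
drive_tool(
  moves=[
    [[0.0005, 0, 0, 0, 0, 0, 180], [0.001, 0, 0, 0, 0, 0, 180], [0.0015, 0, 0, 0, 0, 0, 180], [0.0015, 0, 0, 0, 0, 0, 180], [0.0015, 0, 0, 0, 0, 0, 180]],
  ],
)

```text
clock: 15.55
tcp_pos: [0.4454, -0.0057, 0.0292]
orientation: [0.399, 0.584, 0.4, -0.582]
wrist_force: [-4.6, 1.1, 12.9]
finger_gap: 0.059
```

Contact. Release and rise.

Emit:
drive_tool(
  moves=[
    [[0, 0, 0, 0, 0, 0, 60], [0, 0, 0, 0, 0, 0, 40], [0, 0, 0, 0, 0, 0, 20], [-0.005, 0, 0, 0, 0, 0, 10], [-0.03, 0, 0, 0, 0, 0, 0]],
  ],
)

```text
clock: 16.18
tcp_pos: [0.4439, -0.0056, 0.0585]
orientation: [0.398, 0.583, 0.401, -0.583]
wrist_force: [0.7, -0.6, -0.2]
finger_gap: 0.0855
```

Emit:
drive_tool(
  moves=[
    [[-0.05, 0, 0, 0, 0, 0, 0], [-0.09, 0, 0, 0, 0, 0, 0], [-0.13, 0, 0, 0, 0, 0, 0], [-0.16, 0, 0.01, 0, 0, 0, 0], [-0.16, 0, 0.03, 0, 0, 0, 0]],
  ],
)

```text
clock: 16.8
tcp_pos: [0.4351, -0.0344, 0.2214]
orientation: [0.4, 0.584, 0.4, -0.582]
wrist_force: [0.6, -0.4, -1.4]
finger_gap: 0.0853
```

```bash
python3 fit.py w10 .4455 -.004 .087; python3 -c "
from h import *
go([.5952,.270,.2],-1.94)"
```

```text
[ 5.47646332e+01  4.47500000e-01 -4.00000000e-03] [ 0.4471 -0.0038]
t 16.85 tcp [ 0.4335 -0.0359  0.2201] F [-1.3 -1.9 -0.7] gap 0.0854 q6 1.67 zyaw -1.94
shift [ 0.0205  0.0404 -0.3436] turn [-0.     -0.0013 -0.0001]
```

View pics/w10.png

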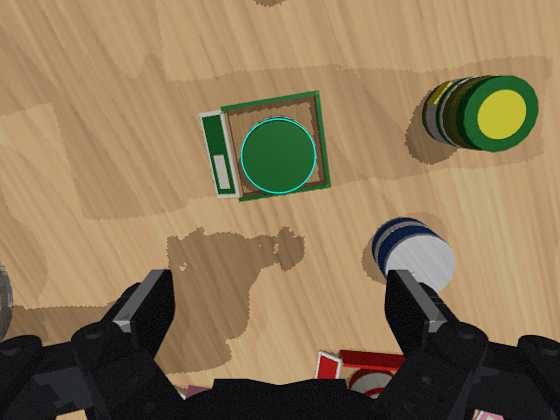

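Emit:
drive_tool(
  moves=[
    [[0.004, 0.006, -0.055, 0, 0, 0, 0], [0.008, 0.013, -0.112, 0, 0, 0, 0], [0.012, 0.02, -0.17, 0, 0, 0, 0], [0.016, 0.027, -0.228, 0, 0, 0, 0], [0.018, 0.033, -0.285, 0, 0, 0, 0]],
  ],
)

```text
clock: 17.48
tcp_pos: [0.5676, 0.22, 0.2019]
orientation: [0.399, 0.583, 0.4, -0.583]
wrist_force: [0.7, -1.2, 0.7]
finger_gap: 0.0853
```

```bash
python3 -c "
from h import *
go([.597,.272,.2],-1.94)"
```

```text
t 17.48 tcp [0.5676 0.22   0.2019] F [ 0.7 -1.2  0.7] gap 0.0853 q6 2.18 zyaw -1.94
shift [ 0.0019  0.0087 -0.0591] turn [-0.0001 -0.0008  0.0004]
```

Emit:
drive_tool(
  moves=[
    [[0.001, 0.004, -0.03, 0, 0, 0, 0], [0.002, 0.008, -0.05, 0, 0, 0, 0], [0.002, 0.0087, -0.059, 0, 0, 0, 0], [0.002, 0.0087, -0.059, 0, 0, 0, 0], [0.002, 0.0087, -0.059, 0, 0, 0, 0]],
  ],
)

```text
clock: 18.1
tcp_pos: [0.5966, 0.2712, 0.2]
orientation: [-0.399, -0.583, -0.4, 0.583]
wrist_force: [0.4, -0.9, -0.7]
finger_gap: 0.0852
```

```bash
python3 fit.py w11 .596 .271 .084; python3 fit.py w12 .596 .271 .084 .018; python3 -c "
from h import *
go([.597,.272,.028],-1.94)"
```

```text
[58.60146713  0.597       0.271     ] [0.5962 0.2716]
[60.     0.597  0.273] [0.5968 0.2718]
t 18.2 tcp [0.5968 0.2711 0.2003] F [ 0.3  0.7 -0.8] gap 0.0856 q6 2.24 zyaw -1.941
shift [ 1.723e-01 -1.000e-04 -8.000e-04] turn [-0.001  -0.0008  0.0003]
```

View pics/w11.png

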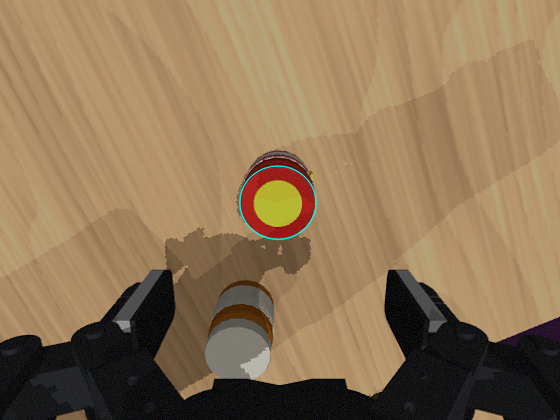

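Emit:
drive_tool(
  moves=[
    [[0.04, 0, -0.0005, 0, 0, 0, 0], [0.08, 0, -0.0005, 0, 0, 0, 0], [0.12, 0, -0.0005, 0, 0, 0, 0], [0.155, 0, -0.0005, 0, 0, 0, 0], [0.172, 0, -0.0005, 0, 0, 0, 0]],
  ],
)

```text
clock: 18.82
tcp_pos: [0.5956, 0.2707, 0.0265]
orientation: [-0.399, -0.583, -0.4, 0.584]
wrist_force: [-0.1, -0.3, 0.6]
finger_gap: 0.0853
```

Emit:
drive_tool(
  moves=[
    [[0, 0, 0, 0, 0, 0, 60], [0, 0, 0, 0, 0, 0, 100], [0, 0, 0, 0, 0, 0, 140], [0, 0, 0, 0, 0, 0, 180], [0, 0, 0, 0, 0, 0, 180]],
  ],
  squeeze=60,
)

```text
clock: 19.45
tcp_pos: [0.5963, 0.2709, 0.0275]
orientation: [-0.399, -0.583, -0.4, 0.584]
wrist_force: [-0.6, -0.5, 3.1]
finger_gap: 0.0588
```

Emit:
drive_tool(
  moves=[
    [[-0.01, 0, 0, 0, 0, 0, 180], [-0.05, 0, 0, 0, 0, 0, 180], [-0.1, 0, 0, 0, 0, 0, 180], [-0.15, 0, 0, 0, 0, 0, 180], [-0.2, 0, 0, 0, 0, 0, 180]],
  ],
)

```text
clock: 20.08
tcp_pos: [0.5961, 0.2707, 0.2295]
orientation: [-0.399, -0.583, -0.4, 0.584]
wrist_force: [1.1, 0.1, -1.5]
finger_gap: 0.0587
```

```bash
python3 -c "
from h import *
cv2.imwrite('pics/w13.png',cams.read_camera('wrist'))
go([.4477,-.3175,.25],-1.94)"
```

```text
t 20.12 tcp [0.5985 0.2715 0.2376] F [ 2.4 -0.2  4.1] gap 0.0588 q6 2.25 zyaw -1.942
shift [-0.0159  0.073   0.6035] turn [-0.0017 -0.0067 -0.0072]
```

View pics/w13.png

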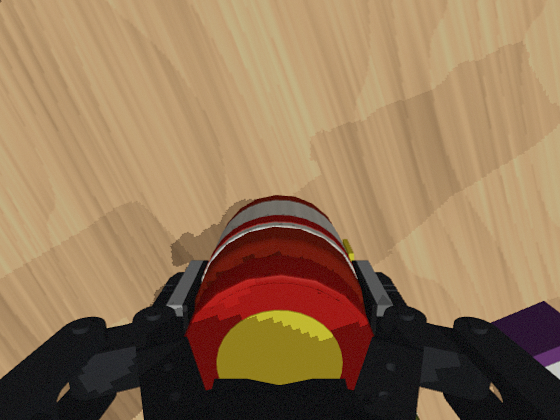

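Emit:
drive_tool(
  moves=[
    [[-0.003, 0.003, 0.03, 0, 0, 0, 180], [-0.006, 0.008, 0.08, 0, 0, 0, 180], [-0.009, 0.014, 0.135, 0, 0, 0, 180], [-0.012, 0.02, 0.19, 0, 0, 0, 180], [-0.012, 0.025, 0.245, 0, 0, 0, 180]],
  ],
)

```text
clock: 20.75
tcp_pos: [0.5323, 0.0326, 0.2487]
orientation: [0.4, 0.587, 0.398, -0.58]
wrist_force: [0.5, 0.0, -2.4]
finger_gap: 0.0585
```

Emit:
drive_tool(
  moves=[
    [[0, 0.006, 0.055, 0, 0, 0, 180], [0, 0.012, 0.11, 0, 0, 0, 180], [0, 0.017, 0.165, 0, 0, 0, 180], [0, 0.023, 0.22, 0, 0, 0, 180], [0, 0.029, 0.275, 0, 0, 0, 180]],
  ],
)

```text
clock: 21.38
tcp_pos: [0.4589, -0.2358, 0.2474]
orientation: [0.401, 0.587, 0.398, -0.58]
wrist_force: [1.6, -0.5, -2.1]
finger_gap: 0.059
```

```bash
python3 -c "
from h import *
go([.41,-.41,.25],-1.94)"
```

```text
t 21.38 tcp [ 0.4589 -0.2358  0.2474] F [ 1.6 -0.5 -2.1] gap 0.059 q6 1.31 zyaw -1.941
shift [-0.0037  0.0176  0.1801] turn [-0.0013 -0.0068 -0.0088]
```

Emit:
drive_tool(
  moves=[
    [[-0.002, 0.005, 0.05, 0, -0.003, -0.004, 180], [-0.003, 0.01, 0.1, 0, -0.007, -0.009, 180], [-0.003, 0.015, 0.15, 0, -0.007, -0.009, 180], [-0.003, 0.0176, 0.18, 0, -0.007, -0.009, 180], [-0.003, 0.0176, 0.18, 0, -0.007, -0.009, 180]],
  ],
)

```text
clock: 22.0
tcp_pos: [0.409, -0.4119, 0.2489]
orientation: [-0.398, -0.584, -0.398, 0.584]
wrist_force: [-0.5, 0.7, -2.4]
finger_gap: 0.0589
```

```bash
python3 fit.py w14 .449 -.316 .087;python3 fit.py w15 .449 -.316 .087; python3 -c "
from h import *
go([.4493,-.3167,.25],-1.94)"
```

```text
[58.10003662  0.45       -0.315     ] [ 0.4496 -0.3156]
[57.68865204  0.45       -0.315     ] [ 0.4492 -0.3158]
t 22.1 tcp [ 0.4098 -0.4096  0.2492] F [-0.5  0.3 -2.3] gap 0.0588 q6 1.02 zyaw -1.942
shift [-0.0008  0.0031 -0.1009] turn [-0.0019 -0.0006  0.0008]
```

View pics/w15.png

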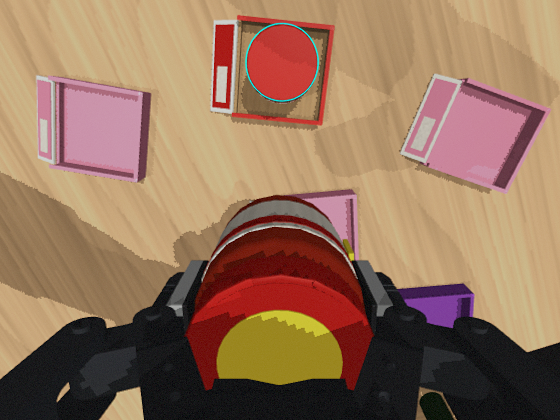

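Emit:
drive_tool(
  moves=[
    [[0, 0.001, -0.03, 0, 0, 0, 180], [0.01, 0.002, -0.065, 0, 0, 0, 180], [0.035, 0.003, -0.095, 0, 0, 0, 180], [0.065, 0.003, -0.1009, 0, 0, 0, 180], [0.085, 0.003, -0.1009, 0, 0, 0, 180]],
  ],
)

```text
clock: 22.72
tcp_pos: [0.4493, -0.3136, 0.1634]
orientation: [0.399, 0.583, 0.401, -0.583]
wrist_force: [-0.3, -0.7, -2.9]
finger_gap: 0.0588
```

```bash
python3 -c "
from h import *
go([.4492,-.3167,.119],-1.94)"
```

```text
t 22.73 tcp [ 0.4493 -0.3136  0.1634] F [-0.3 -0.7 -2.9] gap 0.0588 q6 1.18 zyaw -1.938
shift [0.0444 0.0011 0.003 ] turn [ 0.0016 -0.0014  0.0019]
```

Emit:
drive_tool(
  moves=[
    [[0.005, 0.001, 0.003, 0, 0, 0, 180], [0.02, 0.001, 0.003, 0, 0, 0, 180], [0.035, 0.001, 0.003, 0, 0, 0, 180], [0.044, 0.001, 0.003, 0, 0, 0, 180], [0.044, 0.001, 0.003, 0, 0, 0, 180]],
  ],
)

```text
clock: 23.35
tcp_pos: [0.4485, -0.3163, 0.1184]
orientation: [-0.399, -0.583, -0.402, 0.583]
wrist_force: [-0.2, -0.6, -2.5]
finger_gap: 0.0589
```

```bash
python3 -c "
from h import *
s=cams.read_camera('scene');cv2.imwrite('pics/s1.png',cv2.resize(s[150:290,150:310],None,fx=4,fy=4,interpolation=cv2.INTER_CUBIC))
go([.4492,-.3167,.1145],-1.94)"
```

```text
t 23.4 tcp [ 0.4489 -0.3166  0.1191] F [-0.9 -0.4 -2.6] gap 0.0585 q6 1.18 zyaw -1.939
shift [ 0.0046  0.0003 -0.    ] turn [ 0.0013 -0.0017  0.0025]
```

View pics/s1.png

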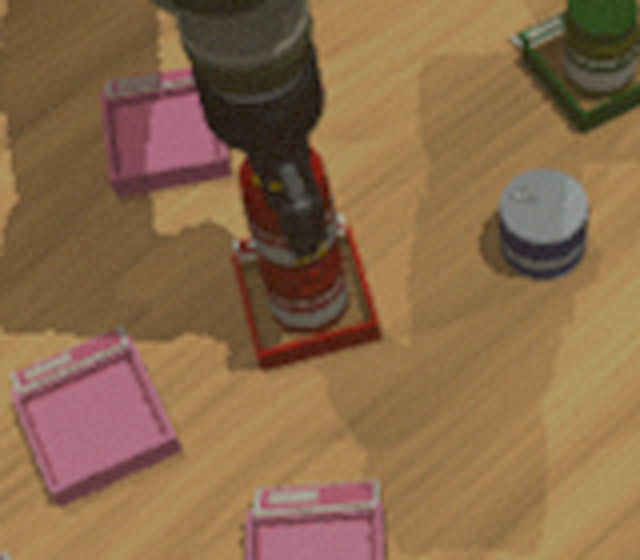

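Upper jar lines up above the lower one. Creeping down to contact.

Emit:
drive_tool(
  moves=[
    [[0.001, 0, 0, 0, 0, 0, 180], [0.002, 0, 0, 0, 0, 0, 180], [0.003, 0, 0, 0, 0, 0, 180], [0.004, 0, 0, 0, 0, 0, 180], [0.004, 0, 0, 0, 0, 0, 180]],
  ],
)

```text
clock: 24.02
tcp_pos: [0.4489, -0.3166, 0.115]
orientation: [-0.399, -0.583, -0.401, 0.583]
wrist_force: [0.4, 0.5, -2.0]
finger_gap: 0.0586
```

Emit:
drive_tool(
  moves=[
    [[0.0005, 0, 0, 0, 0, 0, 180], [0.001, 0, 0, 0, 0, 0, 180], [0.0013, 0, 0, 0, 0, 0, 180], [0.0013, 0, 0, 0, 0, 0, 180], [0.0013, 0, 0, 0, 0, 0, 180]],
  ],
)

```text
clock: 24.65
tcp_pos: [0.449, -0.3167, 0.1145]
orientation: [0.399, 0.583, 0.401, -0.583]
wrist_force: [-1.3, 1.4, 5.6]
finger_gap: 0.0587
```

Emit:
drive_tool(
  moves=[
    [[0, 0, 0, 0, 0, 0, 60], [0, 0, 0, 0, 0, 0, 50], [0, 0, 0, 0, 0, 0, 30], [0, 0, 0, 0, 0, 0, 15], [0, 0, 0, 0, 0, 0, 0]],
  ],
)

```text
clock: 25.28
tcp_pos: [0.4489, -0.3166, 0.1144]
orientation: [0.399, 0.583, 0.401, -0.583]
wrist_force: [-0.2, 0.1, 0.4]
finger_gap: 0.0852
```

Emit:
drive_tool(
  moves=[
    [[-0.01, 0, 0, 0, 0, 0, 0], [-0.03, 0, 0, 0, 0, 0, 0], [-0.06, 0, 0, 0, 0, 0, 0], [-0.1, 0, 0, 0, 0, 0, 0], [-0.13, 0, 0, 0, 0, 0, 0]],
  ],
)

```text
clock: 25.9
tcp_pos: [0.4494, -0.3172, 0.247]
orientation: [0.4, 0.583, 0.4, -0.583]
wrist_force: [0.4, 0.6, -0.0]
finger_gap: 0.0851
```

```bash
python3 fit.py w16 .449 -.316 .171; python3 -c "
from h import *
go([.616,-.036,.2],-1.94)"
```

```text
[59.65565872  0.45       -0.316     ] [ 0.4504 -0.3162]
t 25.95 tcp [ 0.4506 -0.3183  0.251 ] F [ 1.4 -0.8  2.9] gap 0.0855 q6 1.18 zyaw -1.939
shift [ 0.0507  0.0526 -0.323 ] turn [ 0.0015  0.0016 -0.0053]
```

View pics/w16.png

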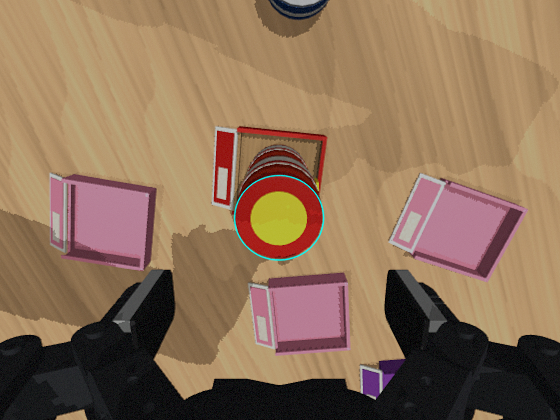

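Emit:
drive_tool(
  moves=[
    [[0, 0.009, -0.055, 0, 0, 0, 0], [0, 0.018, -0.112, 0, 0, 0, 0], [0.01, 0.028, -0.17, 0, 0, -0.005, 0], [0.025, 0.037, -0.228, 0, 0, -0.005, 0], [0.04, 0.046, -0.285, 0, 0, -0.005, 0]],
  ],
)

```text
clock: 26.58
tcp_pos: [0.5972, -0.0673, 0.2112]
orientation: [-0.401, -0.583, -0.399, 0.583]
wrist_force: [0.9, -0.1, 0.8]
finger_gap: 0.0853
```

```bash
python3 -c "
from h import *
go([.617,-.036,.2],-1.94)"
```

```text
t 26.57 tcp [ 0.5972 -0.0673  0.2112] F [ 0.9 -0.1  0.8] gap 0.0853 q6 1.69 zyaw -1.939
shift [ 0.0111  0.0072 -0.0364] turn [ 0.0014  0.0015 -0.0017]
```

Emit:
drive_tool(
  moves=[
    [[0.005, 0.004, -0.02, 0, 0, 0, 0], [0.011, 0.0072, -0.0364, 0, 0, 0, 0], [0.011, 0.0072, -0.0364, 0, 0, 0, 0], [0.011, 0.0072, -0.0364, 0, 0, 0, 0], [0.011, 0.0072, -0.0364, 0, 0, 0, 0]],
  ],
)

```text
clock: 27.2
tcp_pos: [0.6168, -0.0373, 0.2007]
orientation: [0.401, 0.583, 0.399, -0.583]
wrist_force: [-0.3, -0.1, 0.0]
finger_gap: 0.0854
```

```bash
python3 fit.py w17 .616 -.037 .084; python3 fit.py w18 .616 -.037 .084 .018; python3 -c "
from h import *
go([.616,-.036,.028],-1.94)"
```

```text
[ 5.70274124e+01  6.17000000e-01 -3.30000000e-02] [ 0.6168 -0.0326]
[ 6.00e+01  6.17e-01 -3.40e-02] [ 0.6166 -0.0348]
t 27.3 tcp [ 0.6168 -0.037   0.2006] F [-0.  -0.7 -0.5] gap 0.0854 q6 1.75 zyaw -1.94
shift [ 0.1726 -0.0015 -0.0009] turn [-0.      0.0015 -0.0024]
```

View pics/w17.png

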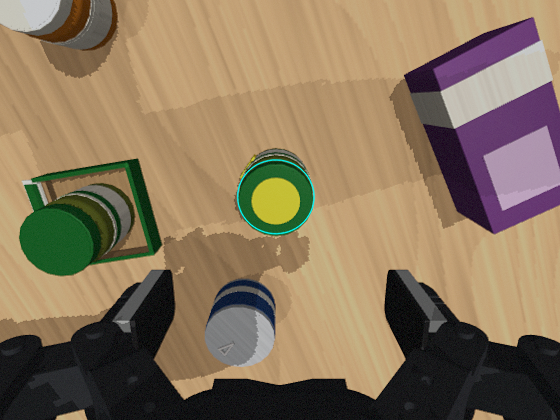

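Emit:
drive_tool(
  moves=[
    [[0.04, -0.0015, -0.0028, 0, 0.0015, -0.002, 0], [0.08, -0.0015, -0.0028, 0, 0.0015, -0.002, 0], [0.12, -0.0015, -0.0028, 0, 0.0015, -0.002, 0], [0.155, -0.0015, -0.0028, 0, 0.0015, -0.002, 0], [0.173, -0.0015, -0.0028, 0, 0.0015, -0.002, 0]],
  ],
)

```text
clock: 27.92
tcp_pos: [0.6152, -0.0345, 0.0255]
orientation: [-0.399, -0.583, -0.4, 0.584]
wrist_force: [-0.1, 0.8, 0.2]
finger_gap: 0.085
```

Emit:
drive_tool(
  moves=[
    [[0, 0, 0, 0, 0, 0, 60], [0, 0, 0, 0, 0, 0, 100], [0, 0, 0, 0, 0, 0, 140], [0, 0, 0, 0, 0, 0, 180], [0, 0, 0, 0, 0, 0, 180]],
  ],
  squeeze=60,
)

```text
clock: 28.55
tcp_pos: [0.6153, -0.0345, 0.0258]
orientation: [-0.399, -0.583, -0.4, 0.584]
wrist_force: [-0.4, -0.2, -1.9]
finger_gap: 0.0589
```

Emit:
drive_tool(
  moves=[
    [[-0.01, 0, 0, 0, 0, 0, 180], [-0.05, 0, 0, 0, 0, 0, 180], [-0.1, 0, 0, 0, 0, 0, 180], [-0.15, 0, 0, 0, 0, 0, 180], [-0.2, 0, 0, 0, 0, 0, 180]],
  ],
)

```text
clock: 29.18
tcp_pos: [0.6156, -0.0345, 0.2283]
orientation: [-0.399, -0.583, -0.4, 0.584]
wrist_force: [1.2, 0.6, -3.4]
finger_gap: 0.0589
```

```bash
python3 -c "
from h import *
cv2.imwrite('pics/w19.png',cams.read_camera('wrist'))
go([.411,-.097,.25],-1.94)"
```

```text
t 29.23 tcp [ 0.6183 -0.035   0.2361] F [ 2.5 -0.3  3.6] gap 0.0586 q6 1.75 zyaw -1.941
shift [-0.0157 -0.1707  0.1327] turn [-0.0007 -0.0016 -0.0093]
```

View pics/w19.png

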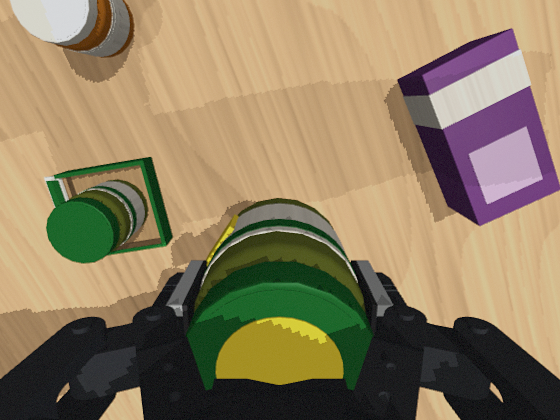

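Emit:
drive_tool(
  moves=[
    [[-0.004, -0.026, 0.02, 0, 0, -0.003, 180], [-0.008, -0.068, 0.053, 0, 0, -0.006, 180], [-0.014, -0.111, 0.086, 0, 0, -0.009, 180], [-0.0157, -0.15, 0.117, 0, -0.0015, -0.009, 180], [-0.0157, -0.1707, 0.1327, 0, -0.0015, -0.009, 180]],
  ],
)

```text
clock: 29.85
tcp_pos: [0.4087, -0.0971, 0.2509]
orientation: [0.4, 0.584, 0.399, -0.583]
wrist_force: [-0.3, -0.7, -3.2]
finger_gap: 0.0592
```

Emit:
drive_tool(
  moves=[
    [[0, 0, 0, 0, 0, 0, 180], [0, 0, 0, 0, 0, 0, 180], [0, 0, 0, 0, 0, 0, 180], [0, 0, 0, 0, 0, 0, 180], [0, 0, 0, 0, 0, 0, 180]],
  ],
)

```text
clock: 30.48
tcp_pos: [0.409, -0.0969, 0.2506]
orientation: [0.4, 0.584, 0.399, -0.583]
wrist_force: [-0.2, -0.4, -2.9]
finger_gap: 0.0588
```

```bash
python3 fit.py w20 .447 -.004 .087;python3 fit.py w21 .447 -.004 .087; python3 -c "
from h import *
go([.446,-.0055,.165],-1.94)"
```

```text
[ 5.94720192e+01  4.46000000e-01 -5.00000000e-03] [ 0.4462 -0.0054]
[ 5.93909302e+01  4.46000000e-01 -5.00000000e-03] [ 0.4462 -0.0054]
t 30.57 tcp [ 0.4088 -0.097   0.2507] F [ 0.8 -0.1 -3.2] gap 0.059 q6 1.52 zyaw -1.941
shift [ 0.0857  0.0015 -0.0987] turn [-0.0012  0.0001 -0.0007]
```

View pics/w21.png

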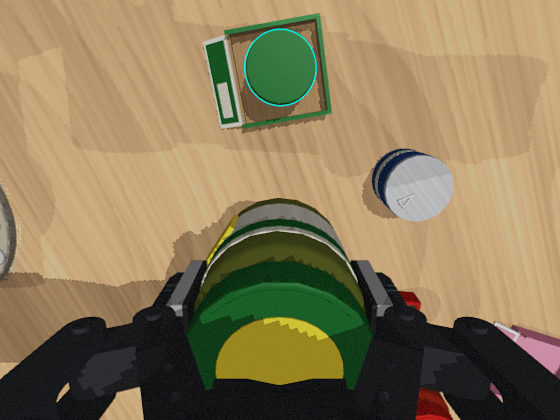

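Emit:
drive_tool(
  moves=[
    [[0, 0, -0.03, 0, 0, 0, 180], [0.01, 0.001, -0.065, 0, 0, 0, 180], [0.035, 0.0015, -0.092, 0, 0, 0, 180], [0.065, 0.0015, -0.098, 0, 0, 0, 180], [0.0857, 0.0015, -0.098, 0, 0, 0, 180]],
  ],
)

```text
clock: 31.2
tcp_pos: [0.4455, -0.0053, 0.1636]
orientation: [-0.4, -0.583, -0.4, 0.583]
wrist_force: [-0.4, 0.3, -3.3]
finger_gap: 0.0591
```

```bash
python3 -c "
from h import *
go([.4457,-.006,.117],-1.94)"
```

```text
t 31.2 tcp [ 0.4455 -0.0053  0.1636] F [-0.4  0.3 -3.3] gap 0.0591 q6 1.75 zyaw -1.94
shift [0.0466 0.0005 0.0005] turn [0.0004 0.0004 0.0006]
```

Emit:
drive_tool(
  moves=[
    [[0.01, 0.0005, 0.0005, 0, 0, 0, 180], [0.025, 0.0005, 0.0005, 0, 0, 0, 180], [0.037, 0.0005, 0.0005, 0, 0, 0, 180], [0.045, 0.0005, 0.0005, 0, 0, 0, 180], [0.045, 0.0005, 0.0005, 0, 0, 0, 180]],
  ],
)

```text
clock: 31.82
tcp_pos: [0.4454, -0.006, 0.1182]
orientation: [-0.399, -0.583, -0.4, 0.584]
wrist_force: [-1.0, 1.0, -2.4]
finger_gap: 0.0591
```

Emit:
drive_tool(
  moves=[
    [[0.001, 0, 0, 0, 0, 0, 180], [0.002, 0, 0, 0, 0, 0, 180], [0.003, 0, 0, 0, 0, 0, 180], [0.0035, 0, 0, 0, 0, 0, 180], [0.0035, 0, 0, 0, 0, 0, 180]],
  ],
)

```text
clock: 32.45
tcp_pos: [0.4454, -0.006, 0.1147]
orientation: [-0.4, -0.583, -0.4, 0.584]
wrist_force: [0.4, 0.4, -2.9]
finger_gap: 0.059
```

Emit:
drive_tool(
  moves=[
    [[0.0005, 0, 0, 0, 0, 0, 180], [0.001, 0, 0, 0, 0, 0, 180], [0.0015, 0, 0, 0, 0, 0, 180], [0.0017, 0, 0, 0, 0, 0, 180], [0.0017, 0, 0, 0, 0, 0, 180]],
  ],
)

```text
clock: 33.08
tcp_pos: [0.4454, -0.006, 0.113]
orientation: [-0.399, -0.583, -0.4, 0.584]
wrist_force: [-0.5, -0.6, -2.8]
finger_gap: 0.0589
```

Emit:
drive_tool(
  moves=[
    [[0.0004, 0, 0, 0, 0, 0, 180], [0.0008, 0, 0, 0, 0, 0, 180], [0.0012, 0, 0, 0, 0, 0, 180], [0.0012, 0, 0, 0, 0, 0, 180], [0.0012, 0, 0, 0, 0, 0, 180]],
  ],
)

```text
clock: 33.7
tcp_pos: [0.4455, -0.006, 0.1127]
orientation: [-0.4, -0.583, -0.4, 0.583]
wrist_force: [-2.3, -0.1, 6.9]
finger_gap: 0.0593
```

Contact. Release and rise.

Emit:
drive_tool(
  moves=[
    [[0, 0, 0, 0, 0, 0, 60], [0, 0, 0, 0, 0, 0, 50], [0, 0, 0, 0, 0, 0, 30], [0, 0, 0, 0, 0, 0, 15], [0, 0, 0, 0, 0, 0, 0]],
  ],
)

```text
clock: 34.33
tcp_pos: [0.4455, -0.006, 0.1126]
orientation: [-0.4, -0.583, -0.4, 0.584]
wrist_force: [0.5, 0.7, -0.1]
finger_gap: 0.0854
```

Emit:
drive_tool(
  moves=[
    [[-0.01, 0, 0, 0, 0, 0, 0], [-0.03, 0, 0, 0, 0, 0, 0], [-0.06, 0, 0, 0, 0, 0, 0], [-0.1, 0, 0, 0, 0, 0, 0], [-0.13, 0, 0, 0, 0, 0, 0]],
  ],
)

```text
clock: 34.95
tcp_pos: [0.446, -0.006, 0.2451]
orientation: [0.4, 0.583, 0.4, -0.583]
wrist_force: [-0.3, -0.1, 0.5]
finger_gap: 0.0859
```

```bash
python3 fit.py w22 .446 -.006 .171; python3 -c "
from h import *
go([.42,-.15,.25],-1.94)"
```

```text
[ 5.43172874e+01  4.48000000e-01 -4.00000000e-03] [ 0.4472 -0.0048]
t 35.0 tcp [ 0.4476 -0.0063  0.2486] F [ 2.7 -0.5  2.7] gap 0.0853 q6 1.75 zyaw -1.94
shift [-0.0013  0.026   0.144 ] turn [ 0.0004 -0.0009 -0.0065]
```

Emit:
drive_tool(
  moves=[
    [[-0.005, 0.005, 0.03, 0, 0, 0, 0], [-0.01, 0.01, 0.07, 0, 0, 0, 0], [-0.01, 0.015, 0.11, 0, 0, 0, 0], [-0.01, 0.02, 0.14, 0, 0, 0, 0], [-0.01, 0.02, 0.14, 0, 0, 0, 0]],
  ],
)

```text
clock: 35.62
tcp_pos: [0.4155, -0.1457, 0.259]
orientation: [0.401, 0.585, 0.397, -0.582]
wrist_force: [1.3, -1.0, 0.0]
finger_gap: 0.0856
```

Run:
```python
from h import *
s=cams.read_camera('scene');t=cams.read_camera('top');w=cams.read_camera('wrist')
cv2.imwrite('pics/s2.png',cv2.resize(s[90:290,150:420],None,fx=2.9,fy=2.9,interpolation=cv2.INTER_CUBIC))
cv2.imwrite('pics/t3.png',cv2.resize(t[130:270,60:420],None,fx=2.2,fy=2.2,interpolation=cv2.INTER_CUBIC)); cv2.imwrite('pics/w23.png',w)
print(readout.get_state()['clock'])
```

```text
35.775
```

View pics/s2.png

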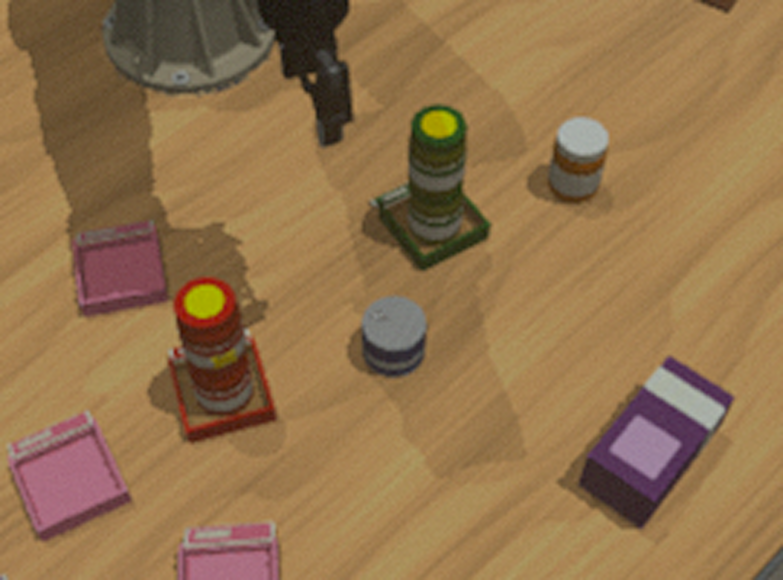

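View pics/t3.png

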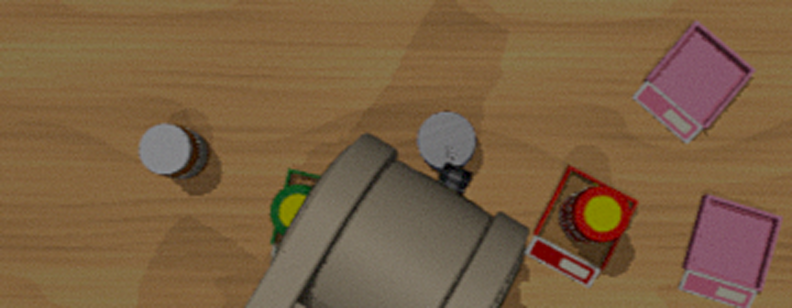

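View pics/w22.png

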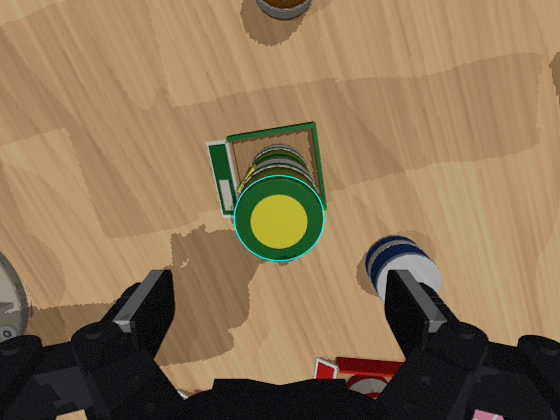

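```bash
python3 -c "
from workcell import env
print(env.hand_in())"
```

```text
the job is handed in; nothing more can be done
None
```

The job is handed in at about 36 s of the 112 s allowed. Each tray holds its plain jar in the middle, with the stickered jar stacked on top, red in the brown-floored red tray and green in the green one.

| Check (wrist camera) | Red | Green |
|---|---|---|
| Upper jar off the lower one | about 1 mm | about 1 mm, up to 2 mm against the earlier of two fixes |
| Lower jar off the tray centre | 2–3 mm | 1–2 mm |

- **Setting down:** each jar was lowered to a contact reading of about 5–13 N before the fingers opened.
- **Final pictures:** the scene view shows both stacks upright. The honey jar, tin and tea carton look unmoved, and the gripper is clear of everything.
- **Disagreements:** the wrist camera put jars and trays about 2–5 mm from where the top camera did, so I used the wrist values. The last top view was partly blocked by the arm over the green tray. The network also mixed up some names (the carton as a red jar, pink trays as the red tray), so I chose by the pictures.

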